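Lock the pantry turntable with its spring plunger

TASK

The turntable on the island has been left unlocked: lift the spring-loaded lock knob out of its parking notch, turn it to the locking position and let it down, then ease the turntable round until the pin drops fully home into a notch of the rim. Do not wrench the knob or force the turntable against the pin, keep everything on the tray standing and the things around it where they are, and let go at the end.

Things in the scene. Friction and masses are not known exactly. Their poses are not given: they have to be found in the camera images.
- turntable_base: Fixed steel foot of the turntable. Origin: the turntable's axis, at the island's top (heights below count from there); z up; its -x axis points from the axis to the lock. The lock's bracket is an arm 40 mm wide, top 42 mm high, reaching from 166 to 226 mm off the axis; on it, under the knob, a 29 mm sleeve stands up to 61 mm.
- tray_centre (a point): Centre of the round wooden tray, on the turntable's axis, level with the top of its lip, 52 mm high. The lip is an upright wall 22 mm high and 8 mm thick, from 152 to 160 mm off the axis; the tray's floor is 30 mm high. The tray turns both ways (1 N at the lip, 3 N with the pin riding on the disc). This point does not turn with it.
- disc_centre (a point): On the axis, level with the top (21 mm high) of the steel index disc that is fixed under the tray and stands out under its lip to 195 mm off the axis. Twelve notches 10.5 mm wide, one every 30 degrees, are cut in its rim. How far the disc is turned is not measured; at the start no notch lies under the pin. This point does not turn.
- knob_top (a point): Centre of the top of the lock's knob: black, round, upright, 30 mm diameter, 29 mm high, its axis 181 mm from the turntable's. Its x axis lies along the steel rib on its top. Heights: 98.5 mm parked (start), 96.5 mm in the locking position with the pin resting on the disc between notches, 90.5 mm with the pin fully home. A spring pushes it down with 5 to 8 N.
- pin_tip (a point): Tip of the lock's 8 mm round-ended pin, below the arm, in one piece with the knob (75.5 mm below its top). Parked, it hangs 2 mm clear of the disc; let down, it rides on the disc and drops 6 mm into a notch that comes under it, with about 1 mm of play each way. From then on it stops the turntable.
- crossbar (a point): Middle of the 4 mm crossbar under the knob, 27 mm long, one piece with it (38.5 mm below its top), x along the bar. At the start it sits in the sleeve's parking notches, 3 mm deep, turned about 60 degrees counter-clockwise (from above) off the base's x axis. Lifted over 3 mm (stop at 6.5 mm) it turns; 60 degrees clockwise, parallel to the base's x axis, deep slots (5 degrees of play) let it down.
- olive_jar: Olive ceramic jar with a lid, 80 mm diameter, 116 mm high, loose on the tray. Origin: centre of its underside.
- spice_bottle: Glass spice bottle with a metal cap, 44 mm diameter, 98 mm high, loose on the tray. Origin: centre of its underside.
- orange_box: Orange plastic container with a white lid, 67 x 53 x 73 mm, loose on the tray. Origin: centre of its underside.
- tin: Small aluminium tin with a twist cap, 57 mm diameter, 43 mm high, loose on the tray. Origin: centre of its underside.
- pepper_mill: Wooden pepper mill, 60 mm diameter, 168 mm high, loose on the island beside the turntable. Origin: centre of its underside.
- mortar: Marble mortar bowl, 110 mm diameter, 75 mm high, loose on the island. Origin: centre of its underside.
- pasta_jar: Glass storage jar with a cork lid, 96 mm diameter, 172 mm high, loose on the island. Origin: centre of its underside.
Mind the look-alikes: they are no part of the job. Leave any red look-alike of the spice_bottle alone. Leave any green look-alike of the tin alone.

How it is judged:
By the outcome, as a careful person would: the job done as asked, in the order asked, and still so for the second after the job is handed in, with the robot touching nothing.
It also fails if it takes over 53 s, if anything falls off the work surface, if the arm or the gripper's body presses on something with over 40 N, if the wrist force passes 120 N, or if a joint passes its speed limit or range.

ROBOT

A 6-joint arm with a two-finger parallel gripper is mounted at the origin on the work surface. World frame = base frame: x ahead of the robot, y to its left, z up, the work surface at z = 0. Lengths are in m, angles in rad, forces in N, time in s.
With the tool pointing down it reaches from about 0.4 to 0.825 m from the base axis. Payload 7 kg.
Tool frame: the origin (TCP) lies on the centre line of the jaws, within the pads' length; the fingertips stand 22 mm ahead of it and the grasp point (between the pads) lies 3 mm ahead of it; z points along the fingers, y is the line along which they close (so a half turn about z gives the same grasp; the last joint's range is limited). The gripper opens to 88 mm and grips with 3 to 60 N. Pads are 19 mm wide; open, the fingers measure 130 mm over their backs; the gripper's body (78 mm by 193 mm) begins 47 mm behind the grasp point.
Start: joints at [-1.032, 0.359, 0.012, 0, -1.224, -0.288], TCP at [0.167, -0.654, 0.249] pointing down, gripper open.
Joint ranges: [-3.07, 3.07], [-1.43, 2.12], [-1.02, 1.25], [-3.03, 1.67], [-3.05, -0], [-3.03, 3.03]. Speed limits (rad/s): [2.39, 2.39, 3.01, 3.14, 3.14, 3.14].

INTERFACE

Orientations are given as a unit quaternion [x, y, z, w].
In Python, from cell import state, vision, ctrl gives the robot as it stands.
- The arm moves only by the tool play_rows, never from a script. Its argument "series" is a list of rows, each a list of 7 numbers: the shift along the tool's x, y, z in units of 25 mm (1.0 is 25 mm), then the turn, a rotation vector about the tool's x, y, z in units of 8 degrees (1.0 is 8 degrees), then the opening, from -1 (shut) to 1 (fully open). A call has 1 to 20 rows; each row shifts and turns the commanded pose from where the row before left it, along the tool's axes as they then stand; what a row does not reach is not made up. A row lasts 1/8 s, in which the tool goes at most 62.5 mm and 10.7 degrees, less where a joint would pass 70% of its speed; a pose out of reach is approached as far as the arm can. A call is refused whole if a number of a shift passes 1 or a number of a turn 1, either way. A call with a gripper value outside its range is refused whole. The fingers move at their own pace and stop on an object; the grip force is fixed at half the most. Time passes only in rows, so rows that do not move let the fingers close. It gives the time, the measured TCP pose, the force, the opening and the grip force at its end, in the units of the state.
- state(): the state, without advancing time (a new reading comes with each control period).
- vision.grab_frame(name): name is "side" or "top" or "wrist"; returns a dict with "color" (480x640x3 uint8, red, green, blue), "K" (3x3 intrinsics, pixels), "xyz" and "attitude" of the camera in the world. Camera axes: x right, y up, looking along -z (the intrinsics and any distortion apply to the point x, -y, -z); pixel columns grow to the right and rows downward; lengths in m; the calibration is good to about 2 mm. A picture is of the moment at which its call begins. There is no depth.
- ctrl.close_job(): hands the job in; it is judged then, once.
The state is a dict: "time_s": time; "joint_pos": joint angles; "joint_vel": joint speeds; "tau": joint torques, N m; "position": TCP position; "orientation": TCP orientation; "force": force on the tool from outside, world axes, zero at the start; "moment": the same for the moment, N m; "grip_width": opening from 0.0 (shut) to 1.0 (fully open); "grasp_force": force on a finger pad.
Only numpy, scipy, OpenCV 4.12 (cv2) and the standard library are available. Lean on these libraries where they do the work, as an engineer would, in place of code of your own. Each camera call takes 0.05 s, during which the arm holds its last target. There are 200 camera calls.

## Working session

There is one attempt and no reset: what is moved stays moved. The work goes in short steps, Python scripts to look and compute and a tool call to move; the robot and the scene stay as the last step left them, time stands still between calls to the robot, and variables do not carry over. Pictures are saved under pics/ and viewed, at most 10 in all, crops included, and the job is handed in when it is done.

Besides the shell and the picture viewer there is one more tool, called after "Call:" by a JSON object that holds its "api" and its "payload". play_rows: Moves the arm, as the interface text tells. Its arguments: {"type":"object","properties":{"series":{"type":"array"}},"required":["series"]}

```bash
mkdir -p pics; cat > h.py <<'E'
import numpy as np, cv2
from scipy.spatial.transform import Rotation as R
from cell import state, vision, ctrl
def grab(n,save=None):
    f=vision.grab_frame(n)
    if save: cv2.imwrite(f'pics/{save}.png',f['color'][:,:,::-1])
    return f
def rot(f):
    a=np.array(f['attitude'],float)
    return a if a.shape==(3,3) else R.from_quat(a).as_matrix()
def ray(f,u,v):
    K=np.array(f['K']); d=np.array([(u-K[0,2])/K[0,0],-(v-K[1,2])/K[1,1],-1.])
    return np.array(f['xyz']),rot(f)@d
def onz(f,u,v,z):
    o,d=ray(f,u,v); return o+d*(z-o[2])/d[2]
def proj(f,p):
    K=np.array(f['K']); c=rot(f).T@(np.array(p)-np.array(f['xyz'])); 
    return K[0,0]*c[0]/-c[2]+K[0,2],K[1,1]*-c[1]/-c[2]+K[1,2]
E
python3 - <<'E'
from h import *
for n in ['side','top','wrist']:
    f=grab(n,n+'0'); print(n,f['xyz'],f['attitude'],np.array(f['K']).round(1).tolist(),[k for k in f])
print(state())
E
```

```text
side [0.37608505 0.76557653 0.75547835] [-0.04912725  0.41190243  0.90411888 -0.10243026] [[478.9, 0.0, 325.0], [0.0, 478.9, 235.9], [0.0, 0.0, 1.0]] ['color', 'K', 'xyz', 'attitude']
top [0.41803498 0.00488762 1.4511044 ] [ 0.03064113 -0.02973171 -0.705993    0.70693072] [[586.6, 0.0, 310.1], [0.0, 586.6, 235.1], [0.0, 0.0, 1.0]] ['color', 'K', 'xyz', 'attitude']
wrist [ 0.10049461 -0.66993032  0.38289528] [-0.0794607  -0.10348799  0.78314919  0.60799143] [[426.4, 0.0, 323.6], [0.0, 426.4, 247.1], [0.0, 0.0, 1.0]] ['color', 'K', 'xyz', 'attitude']
{'time_s': 0.15, 'joint_pos': array([-1.03190175e+00,  3.59241252e-01,  1.12434964e-02, -2.22370686e-04,
       -1.22406805e+00, -2.88092515e-01]), 'joint_vel': array([ 0.00172004, -0.00271547,  0.00320518,  0.00079051,  0.00067741,
        0.00124206]), 'tau': array([-4.25932085e-03, -5.83272099e+01,  2.93290240e+01,  7.00125173e+00,
        8.85261863e-03, -1.14944010e-04]), 'position': array([ 0.16739928, -0.65356301,  0.24782023]), 'orientation': array([-1.25035046e-01,  9.92152117e-01,  6.23251900e-04, -1.59311064e-04]), 'force': array([ 0.3511895 ,  0.68094852, -0.04566082]), 'moment': array([ 0.02777291, -0.06516645,  0.03822053]), 'grasp_force': 0.0, 'grip_width': 1.000473859262494}
```

View pics/top0.png

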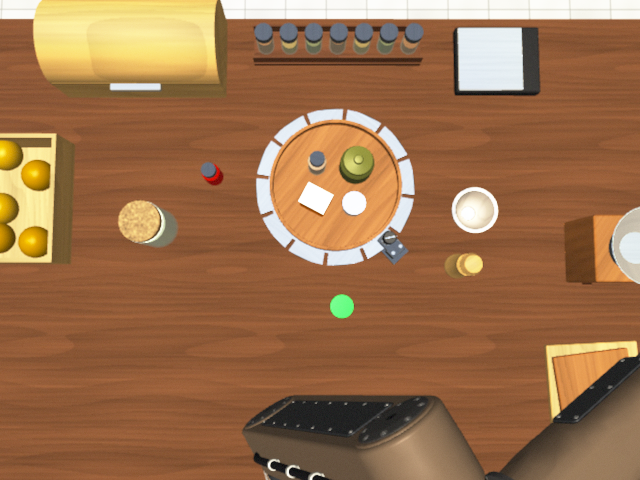

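View pics/side0.png

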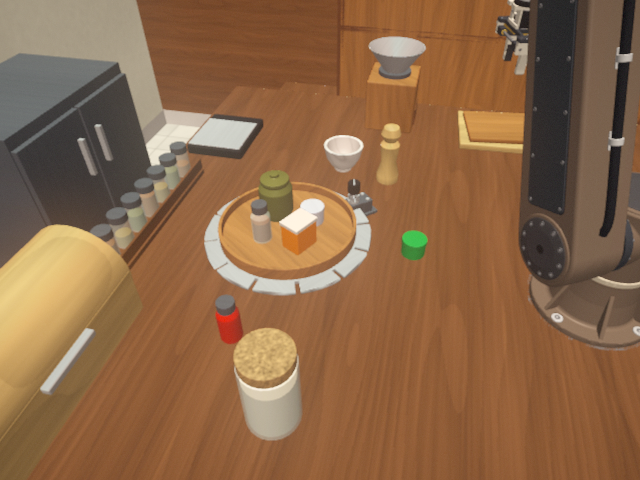

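The top view shows the turntable centred near (336,187) with the lock bracket at (392,246) and the black knob near (389,238). The red bottle (212,174) and green tin (342,306) are look-alikes off the tray. In the side view the knob is at about (354,187).

```bash
python3 - <<'E'
from h import *
f=grab('top'); g=grab('side')
# disc: light grey ring
c=f['color'].astype(int); 
m=((c.min(2)>120)&(c.max(2)-c.min(2)<45)).astype(np.uint8)
m[:100]=0;m[275:]=0;m[:,:245]=0;m[:,425:]=0
# outer boundary points on z=.021
P=[]
for a in np.deg2rad(np.arange(0,360,3)):
    for r in np.arange(95,55,-.5):
        u,v=336+r*np.cos(a),187+r*np.sin(a)
        if m[int(round(v)),int(round(u))]: P.append(onz(f,u,v,.021)[:2]);break
P=np.array(P)
for _ in range(4):
    s=np.linalg.lstsq(np.c_[2*P,np.ones(len(P))],(P**2).sum(1),rcond=None)[0]; C=s[:2]; r=np.hypot(*(P-C).T); k=abs(r-np.median(r))<.004; P=P[k]
print('axis',C,'r',np.median(r),len(P))
a=cv2.resize(f['color'][215:275,360:430],None,fx=8,fy=8,interpolation=cv2.INTER_CUBIC)
b=cv2.resize(g['color'][165:225,330:400],None,fx=8,fy=8,interpolation=cv2.INTER_CUBIC)
cv2.imwrite('pics/crop1.png',np.vstack([a,b])[:,:,::-1] if 0 else cv2.resize(np.hstack([a,b]),(800,343))[:,:,::-1])
E
```

```text
axis [ 0.6624973  -0.05375511] r 0.19523047869638696 107
```

View pics/crop1.png

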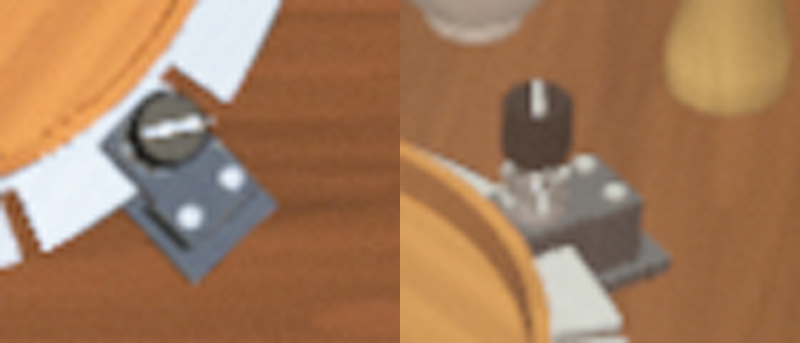

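The crop shows the black knob with its rib pointing slightly up to the right (top px ≈ (390,237)), the grey bracket reaching outwards, and notches on either side at crop (195,85) and (15,230). The side crop shows the knob top at px (354,182).

```bash
python3 - <<'E'
from h import *
f=grab('top'); g=grab('side'); C=np.array([.6625,-.0538])
up=lambda x,y:(360+x/5.714-.5+.5,215+y/5.714)
k=onz(f,*up(172,128),.0985); d=k[:2]-C; print('knob',k,'r',np.hypot(*d),'ang',np.degrees(np.arctan2(d[1],d[0])))
k2=onz(g,*(330+137/5.714,165+97/5.714),.0985);print('side',k2)
# bracket direction: bolts & far edge mid
for x,y in [(231,177),(189,217)]: print('bolt',onz(f,*up(x,y),.042))
e=[onz(f,*up(x,y),.0) for x,y in [(275,205),(195,282)]]; print('far',e); m=(e[0]+e[1])[:2]/2-C; print(np.hypot(*m),np.degrees(np.arctan2(m[1],m[0])))
a=onz(f,*up(140,133),.0985);b=onz(f,*up(212,122),.0985); print('rib deg',np.degrees(np.arctan2(*(b-a)[1::-1])),np.hypot(*(b-a)[:2]))
# notch profile along rim at r=.190
A=np.arange(-180,180,.5)
val=[]
for t in np.deg2rad(A):
    u,v=proj(f,[C[0]+.189*np.cos(t),C[1]+.189*np.sin(t),.021]); 
    val.append(cv2.getRectSubPix(f['color'],(1,1),(u,v))[0,0].astype(float)[2])
val=np.array(val); 
dark=val<150
i=np.where(dark)[0]; 
for s in np.split(i,np.where(np.diff(i)>1)[0]+1): print('notch',A[s].mean(),len(s)*.5)
E
```

```text
knob [ 0.52874694 -0.17841188  0.0985    ] r 0.18280591591294695 ang -137.02633002976603
side [ 0.52615445 -0.17809338  0.0985    ]
bolt [ 0.51269765 -0.21070039  0.042     ]
bolt [ 0.49581018 -0.19283454  0.042     ]
far [array([ 0.50338354, -0.23604909,  0.        ]), array([ 0.46998549, -0.20102196,  0.        ])]
0.2409333450494184 -136.86348355477438
rib deg -81.22565544054638 0.029531915519356532
notch -157.75 3.0
notch -137.25 9.0
notch -128.0 3.5
notch -97.75 3.0
notch -67.75 3.0
notch -37.75 3.0
notch -7.75 3.0
notch 22.5 2.5
notch 52.5 2.5
notch 82.5 2.5
notch 112.5 2.5
notch 142.5 2.5
notch 172.25 3.0
```

```bash
cat >> h.py <<'E'
def delta(p):
    s=state(); Rm=R.from_quat(s['orientation']).as_matrix()
    d=Rm.T@(np.array(p)-s['position'])
    print('t',round(s['time_s'],2),'pos',s['position'].round(4),'units to go',(d/.025).round(3),'y deg',np.degrees(np.arctan2(Rm[1,1],Rm[0,1])).round(2),'z',Rm[:,2].round(3),'F',s['force'].round(1),'w',s['grip_width'].round(3),s['grasp_force'])
E
python3 - <<'E'
from h import *
f=grab('top')
print('mill',onz(f,470,264,.16),'mortar',onz(f,475,210,.07),'tin',onz(f,354,203,.073),'box',onz(f,316,198,.103))
delta([.5285,-.178,.16])
E
```

```text
mill [ 0.46525483 -0.34513391  0.16      ] mortar [ 0.59651481 -0.38418084  0.07      ] tin [ 0.61247983 -0.09720958  0.073     ] box [ 0.61983264 -0.00693385  0.103     ]Traceback (most recent call last):
  File "<stdin>", line 4, in <module>
  File "h.py", line 22, in delta
    print('t',round(s['time_s'],2),'pos',s['position'].round(4),'units to go',(d/.025).round(3),'y deg',np.degrees(np.arctan2(Rm[1,1],Rm[0,1])).round(2),'z',Rm[:,2].round(3),'F',s['force'].round(1),'w',s['grip_width'].round(3),s['grasp_force'])
                                                                                                                                                                                                          ^^^^^^^^^^^^^^^^^^^^^
AttributeError: 'float' object has no attribute 'round'
```

```bash
sed -i "s/s\['grip_width'\].round(3)/round(s['grip_width'],3)/" h.py; python3 - <<'E'
from h import *
delta([.5285,-.178,.16])
E
```

```text
t 0.4 pos [ 0.1675 -0.6538  0.2484] units to go [-18.712  14.853   3.541] y deg 104.37 z [-0.  0. -1.] F [-0.2 -0.3  0.4] w 1.0 0.0
```

Call:
{"api": "play_rows", "payload": {"series": [[-0.93, 0.74, 0, 0, 0, 0, 0.4], [-0.93, 0.74, 0, 0, 0, 0, 0.4], [-0.93, 0.74, 0, 0, 0, 0, 0.4], [-0.93, 0.74, 0, 0, 0, 0, 0.4], [-0.93, 0.74, 0, 0, 0, 0, 0.4], [-0.93, 0.74, 0, 0, 0, 0, 0.4], [-0.93, 0.74, 0, 0, 0, 0, 0.4], [-0.93, 0.74, 0, 0, 0, 0, 0.4], [-0.93, 0.74, 0, 0, 0, 0, 0.4], [-0.93, 0.74, 0, 0, 0, 0, 0.4], [-0.93, 0.74, 0, 0, 0, 0, 0.4], [-0.93, 0.74, 0, 0, 0, 0, 0.4], [-0.93, 0.74, 0, 0, 0, 0, 0.4], [-0.93, 0.74, 0, 0, 0, 0, 0.4], [-0.93, 0.74, 0, 0, 0, 0, 0.4], [-0.93, 0.74, 0, 0, 0, 0, 0.4], [-0.93, 0.74, 0.2, 0, 0, 0, 0.4], [-0.93, 0.74, 0.5, 0, 0, 0, 0.4], [-0.93, 0.74, 0.8, 0, 0, 0, 0.4], [-0.93, 0.74, 0.8, 0, 0, 0, 0.4]]}}

```text
time_s: 2.9
position: [0.5267, -0.1792, 0.1908]
orientation: [-0.125, 0.992, -0.0, 0.0]
force: [-0.1, -0.2, -0.7]
grip_width: 0.705
grasp_force: 0.0
```

```bash
python3 - <<'E'
from h import *
delta([.5285,-.178,.094])
w=grab('wrist','w1'); print(w['xyz'],proj(w,[.5285,-.178,.0985]))
E
```

```text
t 2.9 pos [ 0.5267 -0.1792  0.1908] units to go [-0.077  0.029  3.872] y deg 104.38 z [ 0.001 -0.    -1.   ] F [-0.1 -0.2 -0.7] w 0.705 0.0
[ 0.45967819 -0.19544536  0.32592591] (np.float64(323.39403085984105), np.float64(264.1352106684204))
```

View pics/w1.png

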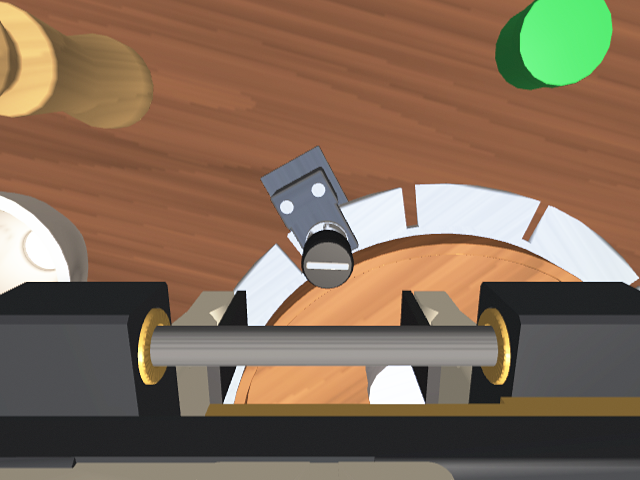

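The wrist view shows the knob top at (327,265), rib nearly horizontal (along the jaw line), and a notch just left of the bracket at about (287,262). I'll convert these.

```bash
python3 - <<'E'
from h import *
w=grab('wrist'); k=onz(w,327.5,265.5,.0985); C=np.array([.6625,-.0538]); print(k, np.hypot(*(k[:2]-C)))
for p in [(287,262),(410,207),(537,221)]:
    q=onz(w,*p,.021)[:2]-C; print('notch',np.degrees(np.arctan2(q[1],q[0])),np.hypot(*q))
a=onz(w,306,265,.0985);b=onz(w,349,265,.0985);print('rib',np.degrees(np.arctan2(*(b-a)[1::-1])),np.hypot(*(b-a)[:2]))
k=.5*k[:2]+.5*np.array([.529,-.178]); print(k); delta([*k,.093])
E
```

```text
[ 0.52816735 -0.17365619  0.0985    ] 0.1800299011303254
notch -126.66100292579144 0.17792229819869815
notch -158.32711083670569 0.18092218270206337
notch 172.11631648927167 0.18289926277000612
rib 104.37609809220136 0.02371181477563881
[ 0.52858368 -0.17582809]
t 3.0 pos [ 0.5263 -0.1782  0.1889] units to go [-0.122  0.065  3.835] y deg 104.47 z [-0.003  0.001 -1.   ] F [ 0.3 -0.3 -0.2] w 0.698 0.0
```

Call:
{"api": "play_rows", "payload": {"series": [[-0.12, 0.07, 0.8, 0, 0, 0, 0.2], [0, 0, 0.8, 0, 0, 0, 0.1], [0, 0, 0.8, 0, 0, 0, 0.1], [0, 0, 0.8, 0, 0, 0, 0.1], [0, 0, 0.6, 0, 0, 0, 0.1], [0, 0, 0, 0, 0, 0, 0.1], [0, 0, 0, 0, 0, 0, -0.1], [0, 0, 0, 0, 0, 0, -0.2]]}}

```text
time_s: 4.0
position: [0.5291, -0.1777, 0.0969]
orientation: [-0.125, 0.992, -0.0, 0.001]
force: [-0.6, 0.3, -0.2]
grip_width: 0.421
grasp_force: 0.0
```

```bash
python3 - <<'E'
from h import *
delta([.5285,-.176,.093])
w=grab('wrist')
cv2.imwrite('pics/w2.png',w['color'][200:480,100:540,::-1])
E
```

```text
t 4.0 pos [ 0.5291 -0.1777  0.0969] units to go [0.008 0.072 0.157] y deg 104.38 z [ 0.001 -0.    -1.   ] F [-0.6  0.3 -0.2] w 0.421 0.0
```

View pics/w2.png

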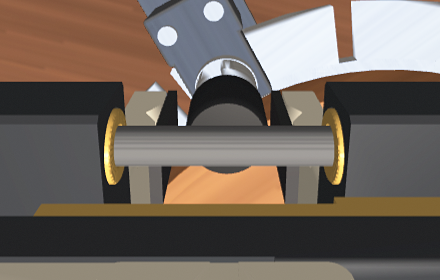

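The crop shows the knob standing between the pads, offset about 1.5 mm towards image right (+y of the tool).

Call:
{"api": "play_rows", "payload": {"series": [[0, 0.06, 0.15, 0, 0, 0, -0.2], [0, 0, 0, 0, 0, 0, -0.3], [0, 0, 0, 0, 0, 0, -0.5], [0, 0, 0, 0, 0, 0, -1], [0, 0, 0, 0, 0, 0, -1]]}}

```text
time_s: 4.68
position: [0.5282, -0.1767, 0.0922]
orientation: [-0.125, 0.992, -0.0, -0.0]
force: [1.1, -5.6, -2.5]
grip_width: 0.335
grasp_force: 30.0
```

```bash
python3 - <<'E'
from h import *
delta([.5285,-.176,.093])
E
```

```text
t 4.67 pos [ 0.5282 -0.1767  0.0922] units to go [-0.018  0.022 -0.03 ] y deg 104.37 z [-0.    -0.001 -1.   ] F [ 1.1 -5.6 -2.5] w 0.335 29.997495710849762
```

Call:
{"api": "play_rows", "payload": {"series": [[0, -0.02, -0.05, 0, 0, 0, -1], [0, 0, -0.05, 0, 0, 0, -1], [0, 0, -0.05, 0, 0, 0, -1], [0, 0, -0.05, 0, 0, 0, -1], [0, 0, 0, 0, 0, 0, -1]]}}

```text
time_s: 5.3
position: [0.5282, -0.1767, 0.0969]
orientation: [-0.125, 0.992, 0.0, -0.0]
force: [2.5, -5.4, -9.3]
grip_width: 0.335
grasp_force: 30.0
```

Call:
{"api": "play_rows", "payload": {"series": [[0, 0, 0, 0, 0, 0.4, -1], [0, 0, 0, 0, 0, 0.4, -1], [0, 0, 0, 0, 0, 0.4, -1], [0, 0, 0, 0, 0, 0.4, -1]]}}

```text
time_s: 5.8
position: [0.5282, -0.1766, 0.0968]
orientation: [-0.013, 1.0, 0.0, -0.0]
force: [2.7, -4.3, -8.5]
grip_width: 0.335
grasp_force: 30.0
```

```bash
python3 - <<'E'
from h import *
delta([.5285,-.176,.093]); print(state()['moment'])
E
```

```text
t 5.8 pos [ 0.5282 -0.1766  0.0968] units to go [-0.014  0.024  0.152] y deg 91.45 z [-0.001  0.    -1.   ] F [ 2.7 -4.3 -8.5] w 0.335 29.993228316307068
[-1.37396203 -0.9820979  -0.01753812]
```

Call:
{"api": "play_rows", "payload": {"series": [[0, 0, 0, 0, 0, 0.6, -1], [0, 0, 0, 0, 0, 0.6, -1], [0, 0, 0, 0, 0, 0.6, -1], [0, 0, 0, 0, 0, 0.6, -1], [0, 0, 0, 0, 0, 0.6, -1], [0, 0, 0, 0, 0, 0.6, -1], [0, 0, 0, 0, 0, 0.6, -1], [0, 0, 0, 0, 0, 0.6, -1], [0, 0, 0, 0, 0, 0.5, -1], [0, 0, 0, 0, 0, 0.5, -1], [0, 0, 0, 0, 0, 0, -1]]}}

```text
time_s: 7.18
position: [0.5283, -0.1764, 0.0968]
orientation: [0.381, 0.924, 0.0, -0.0]
force: [2.1, -2.3, -9.2]
grip_width: 0.336
grasp_force: 30.0
```

```bash
python3 - <<'E'
from h import *
delta([.5285,-.176,.093]); print(state()['moment'])
E
```

```text
t 7.17 pos [ 0.5283 -0.1764  0.0968] units to go [0.004 0.017 0.153] y deg 45.18 z [-0.  0. -1.] F [ 2.1 -2.3 -9.2] w 0.336 29.99883145093918
[-0.5979034  -1.17716781 -0.05295774]
```

Call:
{"api": "play_rows", "payload": {"series": [[0, 0, 0.06, 0, 0, 0.05, -1], [0, 0, 0.06, 0, 0, 0.05, -1], [0, 0, 0.04, 0, 0, 0, -1], [0, 0, 0, 0, 0, 0, -1]]}}

```text
time_s: 7.68
position: [0.5283, -0.1764, 0.0932]
orientation: [0.388, 0.922, 0.0, -0.0]
force: [2.4, 1.3, -8.4]
grip_width: 0.336
grasp_force: 30.0
```

Below the sleeve top with the spring load still on the tool, so the bar is in the slots. Lower the rest.

Call:
{"api": "play_rows", "payload": {"series": [[0, 0, 0.06, 0, 0, 0, -1], [0, 0, 0.05, 0, 0, 0, -1], [0, 0, 0, 0, 0, 0, -1]]}}

```text
time_s: 8.05
position: [0.5283, -0.1765, 0.0905]
orientation: [0.388, 0.922, 0.0, -0.0]
force: [2.0, 3.0, -8.2]
grip_width: 0.337
grasp_force: 30.0
```

Call:
{"api": "play_rows", "payload": {"series": [[0, 0, 0.02, 0, 0, 0, -1], [0, 0, 0, 0, 0, 0, -0.2], [0, 0, 0, 0, 0, 0, 0], [0, 0, 0, 0, 0, 0, 0.2], [0, 0, -0.5, 0, 0, 0, 0.2], [0, 0, -1, 0, 0, 0, 0.2], [0, 0, -1, 0, 0, 0, 0.2], [0, 0, -1, 0, 0, 0, 0.2]]}}

```text
time_s: 9.05
position: [0.5284, -0.1767, 0.1794]
orientation: [0.388, 0.922, 0.0, 0.0]
force: [0.6, 0.6, -0.4]
grip_width: 0.603
grasp_force: 0.0
```

```bash
python3 - <<'E'
from h import *
delta([.528,-.1765,.093])
w=grab('wrist'); g=grab('side'); 
b=cv2.resize(g['color'][165:225,330:400],(560,480),interpolation=cv2.INTER_CUBIC)
print('pred side',proj(g,[.528,-.1765,.0965]),proj(g,[.528,-.1765,.0905]))
a=cv2.resize(w['color'],(640,480))
cv2.imwrite('pics/w3.png',cv2.resize(np.hstack([a,b]),(800,320))[:,:,::-1])
np.save('w3.npy',w['color'])
E
```

```text
t 9.05 pos [ 0.5284 -0.1767  0.1794] units to go [ 0.022 -0.007  3.458] y deg 44.38 z [ 0.001 -0.    -1.   ] F [ 0.6  0.6 -0.4] w 0.603 0.0
pred side (np.float64(353.07039497801503), np.float64(182.9387451177333)) (np.float64(352.9856547921231), np.float64(184.99763810211306))
```

View pics/w3.png

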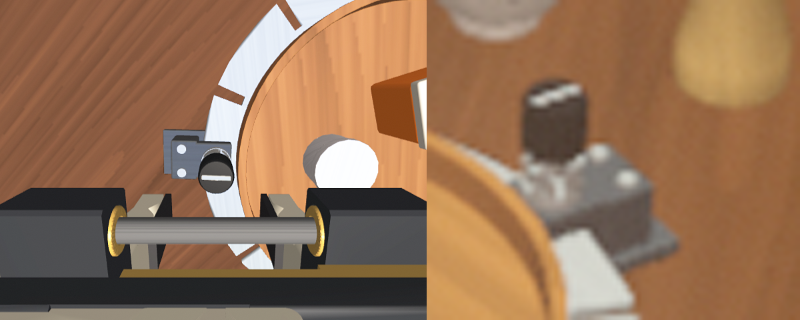

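The knob's rib now lies along the bracket (radial), with the knob down in the locking position. Next: go over to the lip on the robot's side (about 185° from the axis), between box and tin, with a slight outward tilt so the gripper's body clears the box.

```bash
python3 - <<'E'
from h import *
print(state()['joint_pos'].round(2))
C=np.array([.662,-.0535]); th=np.deg2rad(185)
p=np.r_[C+.156*np.array([np.cos(th),np.sin(th)]),.13]; print(p)
delta(p)
E
```

```text
[ 0.03  0.22 -0.35  0.   -1.   -2.4 ]
[ 0.50659363 -0.0670963   0.13      ]
t 9.15 pos [ 0.5301 -0.177   0.1816] units to go [3.808 2.397 2.054] y deg 44.4 z [ 0.006 -0.001 -1.   ] F [ 0.9 -1.  -0.3] w 0.601 0.0
```

Call:
{"api": "play_rows", "payload": {"series": [[0, 0, 0, 0, 0, -0.88, 0.2], [0, 0, 0, 0, 0, -0.88, 0.2], [0, 0, 0, 0, 0, -0.88, 0.2], [0, 0, 0, 0, 0, -0.88, 0.2], [0, 0, 0, 0, 0, -0.88, 0.2], [0, 0, 0, 0, 0, -0.88, 0.2], [0, 0, 0, 0, 0, -0.88, 0.2], [0, 0, 0, 0, 0, -0.88, 0.2], [0, 0, 0, 0, 0, -0.88, 0.2], [0, 0, 0, 0, 0, -0.88, 0.2], [0, 0, 0, 0, 0, -0.88, 0.2], [0, 0, 0, 0, 0, -0.88, 0.2], [0, 0, 0, 0, 0, -0.88, 0.2], [0, 0, 0, 0, 0, -0.88, 0.2], [0, 0, 0, 0, 0, -0.88, 0.2], [0, 0, 0, 0, 0, -0.88, 0.2], [0, 0, 0, 0, 0, -0.88, 0.2], [0, 0, 0, 0, 0, -0.88, 0.2], [0, 0, 0, 0, 0, -0.88, 0.2], [0, 0, 0, 0, 0, -0.88, 0.2]]}}

```text
time_s: 11.65
position: [0.5282, -0.1767, 0.1778]
orientation: [0.74, -0.673, 0.0, 0.0]
force: [0.4, -0.2, 0.2]
grip_width: 0.601
grasp_force: 0.0
```

```bash
python3 - <<'E'
from h import *
print(state()['joint_pos'].round(2)); delta([.5066,-.0671,.13])
E
```

```text
[ 0.03  0.22 -0.35  0.   -1.    0.07]
t 11.65 pos [ 0.5282 -0.1767  0.1778] units to go [-4.445  0.447  1.913] y deg -174.6 z [-0. -0. -1.] F [ 0.4 -0.2  0.2] w 0.601 0.0
```

Call:
{"api": "play_rows", "payload": {"series": [[-0.75, 0.08, 0, 0, 0, 0, 0], [-0.75, 0.08, 0, 0, 0, 0, -0.2], [-0.75, 0.08, 0, 0, 0, 0, -0.2], [-0.75, 0.08, 0, 0, 0, 0, -0.2], [-0.75, 0.08, 0, 0, 0, 0, -0.2], [-0.7, 0.05, 0, 0.6, 0, 0, -0.2], [0, 0, 0, 0.65, 0, 0, -0.2], [0, 0, 0, 0, 0, 0, -0.2]]}}

```text
time_s: 12.65
position: [0.5053, -0.066, 0.1778]
orientation: [0.736, -0.672, 0.059, -0.065]
force: [-0.0, -0.8, -0.1]
grip_width: 0.401
grasp_force: 0.0
```

```bash
python3 - <<'E'
from h import *
delta([.5066,-.0671,.085]); delta([.5066,-.0671,.059])
w=grab('wrist','w4'); print(proj(w,[.5066,-.0671,.052]))
E
```

```text
t 12.65 pos [ 0.5053 -0.066   0.1778] units to go [0.052 0.6   3.665] y deg -174.82 z [ 0.173  0.016 -0.985] F [-0.  -0.8 -0.1] w 0.401 0.0
t 12.65 pos [ 0.5053 -0.066   0.1778] units to go [0.052 0.781 4.689] y deg -174.82 z [ 0.173  0.016 -0.985] F [-0.  -0.8 -0.1] w 0.401 0.0
(np.float64(357.03853656743274), np.float64(243.71025389217724))
```

View pics/w4.png

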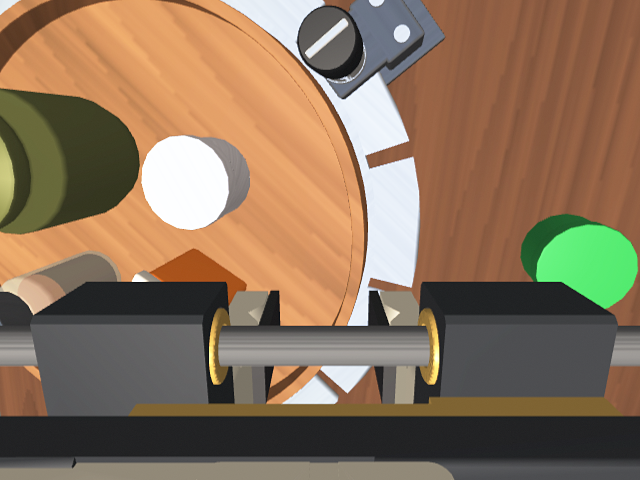

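The lip's top edge runs at (350–366, 244), as predicted (357); the box's near corner is at about (245,285), close to the inner finger, so I check that clearance.

```bash
python3 - <<'E'
from h import *
w=grab('wrist'); f=grab('top')
for z in (.03,.05,.1): print(z,onz(w,245,285,z))
print('green',onz(f,342,306,.04))
for u,v in [(299,196),(307,182),(333,197),(324,216)]: print('box top',onz(f,u,v,.103))
# refined from colour masks
c=f['color']; m=((c.min(2)>190)).astype(np.uint8); m[:165]=0; m[230:]=0; m[:,:290]=0; m[:,337:]=0
n,l,s,_=cv2.connectedComponentsWithStats(m); i=1+s[1:,4].argmax(); pts=np.argwhere(l==i)[:,::-1].astype(np.float32)
for q in cv2.boxPoints(cv2.minAreaRect(pts)): print(q,onz(f,*q,.103))
E
```

```text
0.03 [ 0.58744912 -0.0189367   0.03      ]
0.05 [ 0.58050105 -0.02730877  0.05      ]
0.1 [ 0.5631309  -0.04823894  0.1       ]
green [ 0.36893675 -0.0697425   0.04      ]
box top [0.62446722 0.03250313 0.103     ]
box top [0.65733806 0.01400532 0.103     ]
box top [ 0.62222015 -0.04635857  0.103     ]
box top [ 0.57784462 -0.02545772  0.103     ]
[297.25674 200.95949] [0.61285791 0.03650946 0.103     ]
[307.9838  180.69731] [0.66040414 0.01172369 0.103     ]
[333.5757  194.24596] [ 0.62867076 -0.04770685  0.103     ]
[322.84866 214.50813] [ 0.58131479 -0.02279665  0.103     ]
```

Clearance is about 30 mm to the box; descend onto the lip.

Call:
{"api": "play_rows", "payload": {"series": [[0.05, 0.13, 0.75, 0, 0, 0, -0.2], [0, 0.13, 0.75, 0, 0, 0, -0.2], [0, 0.13, 0.75, 0, 0, 0, -0.2], [0, 0.13, 0.75, 0, 0, 0, -0.2], [0, 0.13, 0.7, 0, 0, 0, -0.25], [0, 0.12, 0.6, 0, 0, 0, -0.25], [0, 0.03, 0.39, 0, 0, 0, -0.25], [0, 0, 0, 0, 0, 0, -0.3]]}}

```text
time_s: 13.8
position: [0.508, -0.0681, 0.0578]
orientation: [0.735, -0.672, 0.058, -0.063]
force: [0.3, 0.7, 1.6]
grip_width: 0.352
grasp_force: 0.0
```

```bash
python3 - <<'E'
from h import *
delta([.5066,-.0671,.059])
w=grab('wrist'); cv2.imwrite('pics/w5.png',w['color'][200:440,160:520,::-1])
E
```

```text
t 13.8 pos [ 0.508  -0.0681  0.0578] units to go [-0.046  0.042 -0.055] y deg -174.85 z [ 0.171  0.015 -0.985] F [0.3 0.7 1.6] w 0.352 0.0
```

View pics/w5.png

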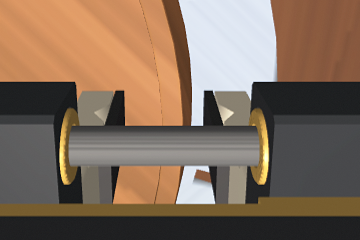

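The crop shows the lip (163–190) between the pads (124, 205), a bit nearer the outer one; shift 2 mm outward and close gently.

Call:
{"api": "play_rows", "payload": {"series": [[0, 0.1, 0, 0, 0, 0, -0.4], [0, 0, 0, 0, 0, 0, -0.5], [0, 0, 0, 0, 0, 0, -0.6], [0, 0, 0, 0, 0, 0, -0.65]]}}

```text
time_s: 14.35
position: [0.5055, -0.0682, 0.0584]
orientation: [0.735, -0.672, 0.059, -0.065]
force: [-0.7, 0.1, 0.3]
grip_width: 0.181
grasp_force: 0.3
```

Call:
{"api": "play_rows", "payload": {"series": [[0, 0, 0, 0, 0, 0, -0.7], [0, 0, 0, 0, 0, 0, -0.75], [0, 0, 0, 0, 0, 0, -0.8], [0, 0, 0, 0, 0, 0, -0.8]]}}

```text
time_s: 14.85
position: [0.5032, -0.0687, 0.0576]
orientation: [0.735, -0.672, 0.058, -0.063]
force: [-7.8, 2.1, 7.7]
grip_width: 0.108
grasp_force: 30.6
```

Call:
{"api": "play_rows", "payload": {"series": [[0, 0, 0, 0, 0, 0, -0.9], [0, 0, 0, 0, 0, 0, -1]]}}

```text
time_s: 15.1
position: [0.5032, -0.0688, 0.0576]
orientation: [0.735, -0.672, 0.058, -0.063]
force: [-8.6, 2.4, 7.7]
grip_width: 0.103
grasp_force: 30.6
```

```bash
cat >> h.py <<'E'
def arc(deg,C=np.array([.662,-.0535])):
    "tool-frame row for turning the tool clockwise by deg about the axis"
    s=state(); Rm=R.from_quat(s['orientation']).as_matrix(); w=np.array([0,0,-np.deg2rad(deg)])
    d=s['position'][:2]-C; dn=R.from_rotvec(w).apply(np.r_[d,0])-np.r_[d,0]
    print('r',np.hypot(*d).round(4),'ang',np.degrees(np.arctan2(d[1],d[0])).round(2),'shift',(Rm.T@dn/.025).round(3),'turn',np.degrees(Rm.T@w/8).round(3))
E
python3 - <<'E'
from h import *
delta([.5066,-.0671,.059]); arc(1); arc(8); print(state()['moment'])
E
```

```text
t 15.1 pos [ 0.5032 -0.0688  0.0576] units to go [-0.054 -0.148 -0.032] y deg -174.89 z [ 0.169  0.015 -0.985] F [-8.6  2.4  7.7] w 0.103 30.61593364487635
r 0.1595 ang -174.51 shift [-0.111 -0.     0.   ] turn [-0.     0.021  0.123]
r 0.1595 ang -174.51 shift [-0.888 -0.055  0.009] turn [-0.     0.17   0.985]
[0.78176452 3.49520528 0.01600543]
```

Call:
{"api": "play_rows", "payload": {"series": [[-0.055, 0, 0, 0, 0.01, 0.06, -1], [-0.055, 0, 0, 0, 0.01, 0.06, -1], [-0.055, 0, 0, 0, 0.01, 0.06, -1], [-0.055, 0, 0, 0, 0.01, 0.06, -1]]}}

```text
time_s: 15.6
position: [0.5028, -0.0641, 0.0576]
orientation: [0.724, -0.685, 0.059, -0.061]
force: [-5.2, -5.8, 5.2]
grip_width: 0.106
grasp_force: 30.5
```

```bash
cat >> h.py <<'E'
def notches(C=np.array([.6625,-.0538])):
    f=grab('top'); c=f['color']; A=np.arange(-180,180,.25); val=[]
    for t in np.deg2rad(A): val.append(np.mean([cv2.getRectSubPix(c,(1,1),proj(f,[C[0]+r*np.cos(t),C[1]+r*np.sin(t),.021]))[0,0].astype(float)[2] for r in (.184,.187,.19)]))
    i=np.where(np.array(val)<165)[0]; ph=[]
    for s in np.split(i,np.where(np.diff(i)>1)[0]+1):
        if 1.5<len(s)*.25<4: ph.append(A[s].mean())
    ph=np.array(ph); ph=ph[(ph>-110)&(ph<150)]
    print('notch phase mod30',np.round(np.mod(ph+15-7.75*0,30)-15,2), 'median',np.median(np.mod(ph+22.5,30)-22.5))
E
python3 - <<'E'
from h import *
delta([.5066,-.0671,.059]); arc(1); notches(); print(state()['moment'])
E
```

```text
t 15.6 pos [ 0.5028 -0.0641  0.0576] units to go [ 0.128 -0.151 -0.031] y deg -176.86 z [ 0.169  0.008 -0.986] F [-5.2 -5.8  5.2] w 0.106 30.493532958207652
r 0.1595 ang -176.19 shift [-0.111  0.    -0.   ] turn [-0.     0.021  0.123]
notch phase mod30 [-9.38 -9.25 -9.25 -9.12 -9.   -9.   -9.   -8.88 -9.12] median -9.125
[-0.52389179  3.00603948 -0.19704878]
```

The tray follows (notch phase −7.6° → −9.1°; target about −17°), drag about 5 N. Continue.

Call:
{"api": "play_rows", "payload": {"series": [[-0.055, 0, 0, 0, 0.01, 0.06, -1], [-0.055, 0, 0, 0, 0.01, 0.06, -1], [-0.055, 0, 0, 0, 0.01, 0.06, -1], [-0.055, 0, 0, 0, 0.01, 0.06, -1], [-0.055, 0, 0, 0, 0.01, 0.06, -1], [-0.055, 0, 0, 0, 0.01, 0.06, -1], [-0.055, 0, 0, 0, 0.01, 0.06, -1], [-0.055, 0, 0, 0, 0.01, 0.06, -1], [-0.055, 0, 0, 0, 0.01, 0.06, -1], [-0.055, 0, 0, 0, 0.01, 0.06, -1], [-0.055, 0, 0, 0, 0.01, 0.06, -1], [-0.055, 0, 0, 0, 0.01, 0.06, -1]]}}

```text
time_s: 17.15
position: [0.5026, -0.0477, 0.0576]
orientation: [-0.688, 0.721, -0.062, 0.058]
force: [-6.1, -3.9, 7.2]
grip_width: 0.107
grasp_force: 30.6
```

```bash
python3 - <<'E'
from h import *
delta([.5066,-.0671,.059]); arc(1); notches(); print(state()['moment'])
E
```

```text
t 17.15 pos [ 0.5026 -0.0477  0.0576] units to go [ 0.767 -0.205 -0.022] y deg 177.29 z [ 0.169 -0.009 -0.986] F [-6.1 -3.9  7.2] w 0.107 30.555143584812186
r 0.1595 ang 177.92 shift [-0.111  0.    -0.   ] turn [-0.     0.021  0.123]
notch phase mod30 [ 14.75  14.75  14.88  14.88 -15.   -14.88 -15.   -14.88 -15.  ] median -15.0
[ 0.65604419  3.63936061 -0.08271951]
```

Call:
{"api": "play_rows", "payload": {"series": [[-0.03, 0, 0, 0, 0.006, 0.033, -1], [-0.03, 0, 0, 0, 0.006, 0.033, -1], [-0.03, 0, 0, 0, 0.006, 0.033, -1], [-0.03, 0, 0, 0, 0.006, 0.033, -1]]}}

```text
time_s: 17.7
position: [0.5028, -0.0439, 0.0576]
orientation: [-0.681, 0.727, -0.062, 0.058]
force: [-9.0, 2.7, 7.8]
grip_width: 0.108
grasp_force: 30.7
```

Call:
{"api": "play_rows", "payload": {"series": [[-0.03, 0, 0, 0, 0.006, 0.033, -1], [0, 0, 0, 0, 0, 0, -1]]}}

```text
time_s: 17.95
position: [0.5028, -0.0434, 0.0576]
orientation: [-0.679, 0.729, -0.063, 0.058]
force: [-8.4, -0.2, 7.8]
grip_width: 0.108
grasp_force: 30.6
```

Call:
{"api": "play_rows", "payload": {"series": [[-0.03, 0, 0, 0, 0.006, 0.033, -1], [0, 0, 0, 0, 0, 0, -1]]}}

```text
time_s: 18.2
position: [0.5029, -0.0427, 0.0576]
orientation: [-0.678, 0.73, -0.063, 0.058]
force: [-7.6, 0.1, 8.3]
grip_width: 0.107
grasp_force: 30.6
```

```bash
python3 - <<'E'
from h import *
notches(); print(state()['moment'])
E
```

```text
notch phase mod30 [13.   13.   13.   13.12 13.25 13.25 13.25 13.25 13.25] median -16.75
[ 0.03937711  3.45885658 -0.17917014]
```

```bash
python3 - <<'E'
from h import *
g=grab('side'); b=cv2.resize(g['color'][165:225,330:400],(560,480),interpolation=cv2.INTER_CUBIC)
a=cv2.imread('pics/w3.png')[:,427:]; 
cv2.imwrite('pics/s6.png',np.hstack([a,cv2.resize(b[:,:,::-1],(373,320))]))
G=cv2.cvtColor(g['color'],cv2.COLOR_RGB2GRAY).astype(float)
s0=cv2.cvtColor(cv2.imread('pics/side0.png'),cv2.COLOR_BGR2GRAY).astype(float)
for n,I in (('side0',s0),('now',G)): print(n,[int(x) for x in I[172:205,351:357].mean(1)])
E
```

```text
side0 [116, 117, 116, 117, 117, 117, 117, 120, 117, 118, 121, 125, 118, 92, 72, 70, 69, 69, 69, 70, 69, 69, 89, 144, 162, 158, 159, 156, 162, 166, 161, 153, 136]
now [82, 85, 83, 81, 78, 76, 76, 75, 73, 80, 94, 107, 136, 164, 196, 207, 187, 180, 174, 142, 108, 162, 220, 209, 152, 97, 77, 83, 143, 209, 219, 225, 224]
```

View pics/s6.png

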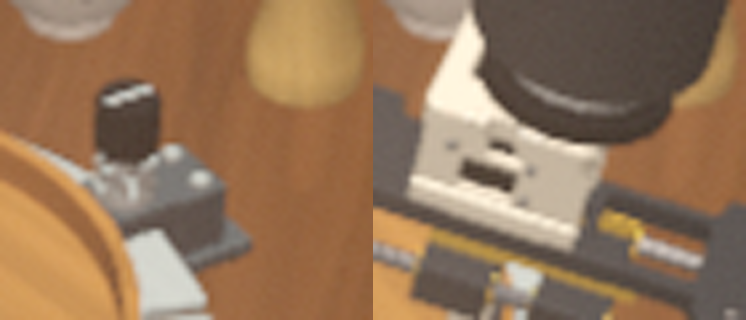

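The side view is blocked by the gripper, so I go on in quarter-degree steps, watching the drag force.

Call:
{"api": "play_rows", "payload": {"series": [[-0.03, 0, 0, 0, 0.006, 0.033, -1], [0, 0, 0, 0, 0, 0, -1]]}}

```text
time_s: 18.55
position: [0.5029, -0.0421, 0.0576]
orientation: [-0.676, 0.732, -0.063, 0.058]
force: [-7.2, -0.4, 6.7]
grip_width: 0.105
grasp_force: 30.6
```

Call:
{"api": "play_rows", "payload": {"series": [[-0.02, 0, 0, 0, 0.004, 0.022, -1], [0, 0, 0, 0, 0, 0, -1]]}}

```text
time_s: 18.8
position: [0.503, -0.0416, 0.0576]
orientation: [-0.675, 0.733, -0.063, 0.057]
force: [-7.4, -0.4, 7.9]
grip_width: 0.106
grasp_force: 30.6
```

```bash
python3 - <<'E'
from h import *
notches(); delta([.5,0,.05]); w=grab('wrist','w7'); print(proj(w,[.5284,-.1768,.0965]),proj(w,[.5284,-.1768,.0905]))
E
```

```text
notch phase mod30 [12.5  12.5  12.5  12.62 12.75 12.75 12.75 12.88 12.88] median -17.25
t 18.85 pos [ 0.5029 -0.0416  0.0576] units to go [-1.648  0.303  0.255] y deg 175.25 z [ 0.169 -0.015 -0.985] F [-8.4 -0.2  7.2] w 0.106 30.62398328765994
(np.float64(105.66048091663419), np.float64(-208.47942443000736)) (np.float64(124.59225153516175), np.float64(-186.47008412749298))
```

The drag has vanished (−5 N → about 0), which suggests that the pin has left the disc's top and dropped. Let go, back out and look.

Call:
{"api": "play_rows", "payload": {"series": [[0, 0, 0, 0, 0, 0, -0.7], [0, 0, 0, 0, 0, 0, -0.5], [0, 0, 0, 0, 0, 0, -0.3], [0, 0, -0.3, 0, 0, 0, -0.25], [0, 0, -0.8, 0, 0, 0, -0.25], [0, 0, -0.8, 0, 0, 0, -0.25], [0, 0, -1, 0, 0, 0, -0.25], [0, 0, -1, 0, 0, 0, -0.25], [0, 0, -1, 0, 0, 0, -0.25], [0, 0, -1, 0, 0, 0, -0.25], [0, 0, -1, 0, 0, 0, -0.25], [0, 0, 0, 0, 0, 0, -0.25]]}}

```text
time_s: 20.4
position: [0.4763, -0.0378, 0.2307]
orientation: [-0.675, 0.732, -0.065, 0.062]
force: [0.1, -0.4, -0.5]
grip_width: 0.379
grasp_force: 0.0
```

```bash
python3 - <<'E'
from h import *
notches(); delta([.5,0,.05]); g=grab('side'); w=grab('wrist','w8')
np.save('g8.npy',g['color']); print(proj(w,[.5284,-.1768,.0965]),proj(w,[.5284,-.1768,.0905]))
b=cv2.resize(g['color'][165:225,330:400],(373,320),interpolation=cv2.INTER_CUBIC)[:,:,::-1]
a=cv2.imread('pics/w3.png')[:,427:]
cv2.imwrite('pics/s8.png',np.hstack([a,b,cv2.resize(w['color'],(427,320))[:,:,::-1]])[:,373-373:][:, :] if 0 else cv2.resize(np.hstack([a,b]),(800,344)))
E
```

```text
notch phase mod30 [12.38 12.38 12.38 12.5  12.62 12.75 12.75 12.62 12.75] median -17.375
t 20.45 pos [ 0.4757 -0.038   0.2293] units to go [-1.573  0.43   7.215] y deg 175.32 z [ 0.176 -0.012 -0.984] F [ 0.3  0.4 -0.6] w 0.376 0.0
(np.float64(254.87806778704817), np.float64(16.682313340683123)) (np.float64(258.1543731761399), np.float64(19.253305362132835))
```

View pics/s8.png

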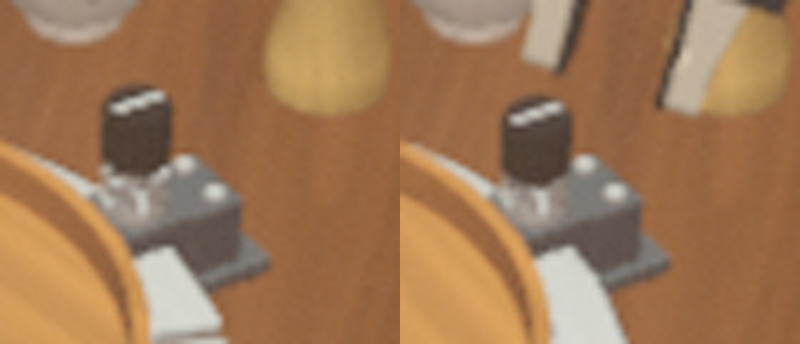

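Left (before) against right (now): the knob's top has moved from (138,103) to (537−400,113), about 1.8 px of camera, close to the 2.1 px that a 6 mm drop must give. I measure it more finely.

```bash
python3 - <<'E'
from h import *
a=cv2.imread('pics/w3.png')[:,427:]; gs=[np.load('g8.npy')]+[grab('side')['color'] for _ in range(2)]
for g in gs:
    b=cv2.resize(g[165:225,330:400],(373,320),interpolation=cv2.INTER_CUBIC)[:,:,::-1]
    def off(x0,x1,y0,y1):
        t=a[y0:y1,x0:x1]; r=cv2.matchTemplate(b,t,cv2.TM_CCOEFF_NORMED); _,v,_,p=cv2.minMaxLoc(r)
        return round(v,3),((p[0]-x0)/5.333,(p[1]-y0)/5.333)
    print('knob',off(90,166,72,130),'bracket',off(150,225,145,240))
f=grab('side'); P=lambda z:np.array(proj(f,[.5284,-.1768,z])); print('mm/px',6/(P(.0905)-P(.0965))[1])
E
```

```text
knob (0.988, (-0.18751171948246764, 1.8751171948246765)) bracket (0.95, (0.18751171948246764, 0.0))
knob (0.988, (-0.18751171948246764, 1.8751171948246765)) bracket (0.949, (0.18751171948246764, 0.0))
knob (0.988, (-0.18751171948246764, 1.8751171948246765)) bracket (0.951, (0.18751171948246764, 0.0))
mm/px 2.9144814659746197
```

```bash
python3 - <<'E'
from h import *
for n in ('top','side'):
    a=cv2.imread(f'pics/{n}0.png'); b=grab(n)['color'][:,:,::-1]
    B={'top':dict(mill=(440,250,490,285),mortar=(445,180,505,240),pasta=(110,190,185,255),red=(195,155,230,190)),'side':dict(mortar=(320,130,366,175),pasta=(230,325,305,440),red=(212,290,248,348),green=(398,230,430,262))}[n]
    for k,(x0,y0,x1,y1) in B.items(): print(n,k,'diff',np.abs(a[y0:y1,x0:x1].astype(int)-b[y0:y1,x0:x1]).mean().round(2))
    if n=='side':
        for k,(x0,y0,x1,y1) in dict(jar=(256,168,296,222),bottle=(248,198,274,243),box=(278,208,320,254),tin=(298,196,328,226)).items():
            r=cv2.matchTemplate(b,a[y0:y1,x0:x1],cv2.TM_CCOEFF_NORMED); _,v,_,p=cv2.minMaxLoc(r); print(k,round(v,2),p,(x0,y0))
E
```

```text
top mill diff 1.71
top mortar diff 1.33
top pasta diff 1.68
top red diff 2.17
side mortar diff 29.81
side pasta diff 1.18
side red diff 1.62
side green diff 1.52
jar 0.84 (259, 165) (256, 168)
bottle 0.94 (246, 195) (248, 198)
box 0.94 (273, 210) (278, 208)
tin 0.86 (300, 198) (298, 196)
```

```bash
python3 -c "
from cell import ctrl; print(ctrl.close_job())"
```

```text
the job is handed in; nothing more can be done
None
```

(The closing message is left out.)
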